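Rock a stuck load module out of its test socket

ROBOT

A 6-joint arm with a two-finger parallel gripper is mounted at the origin on the work surface. World frame = base frame: x ahead of the robot, y to its left, z up, the work surface at z = 0. Lengths are in m, angles in rad, forces in N, time in s.
With the tool pointing down it reaches from about 0.35 to 0.975 m from the base axis. Payload 4.9 kg.
Tool frame: the origin (TCP) lies between the finger pads; the fingertips stand 19 mm ahead of it and the grasp point (between the pads) is the TCP; z points along the fingers, y is the line along which they close (so a half turn about z gives the same grasp; the last joint's range is limited). The gripper opens to 85 mm and grips with 20 to 120 N. Pads are 22 mm wide; open, the fingers measure 114 mm over their backs; the gripper's body (76 mm by 85 mm) begins 54 mm behind the grasp point. The pads swing forward as they close: fully open they stand 13 mm farther back than shut.
Start: joints at [-1.422, 0.053, 1.613, -0, 1.476, -0.119], TCP at [0.165, -0.603, 0.25] pointing down, gripper open.
Joint ranges: [-3.01, 3.01], [-1.01, 2.22], [0.06, 2.58], [-1.02, 4.17], [0.09, 2.62], [-3.14, 3.14]. Speed limits (rad/s): [2.57, 2.57, 3.14, 3.14, 3.14, 3.14].

INTERFACE

Orientations are given as a rotation vector (axis times angle).
In Python, from station import ctrl gives the robot as it stands. The module is installed in compiled form; this text tells all that it offers.
- The arm moves only by the tool servo_tool, never from a script. Its argument "increments" is a list that holds one entry, the list of rows, each a list of 5 numbers: the finger opening in cm, from 0 to 8.54, then the shift along the tool's x, y, z in cm, then the turn about the tool's z in degrees. A call has 1 to 5 rows; each row is the pose to reach, as a shift and turn from the pose commanded when the call began, along the tool's axes at that moment; what a row does not reach only later rows make up. A row lasts 1/10 s, in which the tool goes at most 50 mm and 8.59 degrees, less where a joint would pass 70% of its speed; a pose out of reach is approached as far as the arm can. A call with a gripper value outside its range is refused whole. The fingers move at their own pace and stop on an object; "newtons" is the grip in N (left out, the last holds). Time passes only in rows, so rows that repeat a pose let the fingers close. It gives the time, the measured TCP pose, the force, the opening and the grip force at its end, in the units of the state.
- ctrl.get_obs(): the state, without advancing time (a new reading comes with each control period).
- ctrl.get_image(name): name is "scene" or "top" or "wrist"; returns a dict with "img" (420x560x3 uint8, red, green, blue), "fx", "fy", "cx", "cy" (pixels), "rvec" (rotation vector, rad) and "tvec" (3), from world to camera coordinates, as OpenCV has them; the wrist camera has in their place "mount" (4x4, takes a point from camera to tool coordinates, whose origin is the TCP and whose axes are the flange's). Camera axes: x right, y down, z forward; pixel columns grow to the right and rows downward; lengths in m; the calibration is good to about 2 mm. A picture is of the moment at which its call begins: read the wrist's pose just before it. There is no depth.
- ctrl.finish_job(): hands the job in; it is judged then, once.
The state is a dict: "t": time; "q": joint angles; "dq": joint speeds; "effort": joint torques, N m; "tool_pos": TCP position; "tool_rot": TCP orientation; "contact_force": force on the tool from outside, world axes, zero at the start; "wrist_torque": the same for the moment, N m; "opening": finger opening in m; "grip_force": force on a finger pad.
Only numpy, scipy, OpenCV 4.12 (cv2) and the standard library are available. Lean on these libraries where they do the work, as an engineer would, in place of code of your own. Each camera call takes 0.05 s, during which the arm holds its last target. There are 200 camera calls.

TASK

The plug-in load module sits tightly in its test socket, held down on two opposite sides by a stiff blue catch and a stiff yellow catch. Take it by its orange grip post and rock it side to side, not straight up: first lift the blue side while the yellow side stays down, until the blue catch flips open, then lift the yellow side in the same way until the yellow catch flips open. Then draw it up and finish still holding it, upright and just clear above the socket, its underside no more than about 5 cm above the catches, and leave the spool, cup and screwdriver where they are.

Things in the scene. Friction and masses are not known exactly. Their poses are not given: they have to be found in the camera images.
- socket: fixed test socket: green board on a black base, 130 (x) by 150 (y) by 12 mm. Origin at the centre of its underside, on the bench, z up. Blue catch on its +y side, yellow on -y, each 20 mm wide in x, thumb tabs reaching 52 mm from the middle; catch tops 30 mm above the bench closed, up to 35 mm open.
- bay (a point): middle of the socket's bay floor, 12 mm above the bench, the socket's axes; the module stands here. Guide walls 1 mm from the module's x sides, 16 mm high; stops 1 mm from its y sides, 7 mm high.
- module_grip (a point): load module, about 250 g, axes as the socket's: foot flange 44 (x) by 60 (y) by 10 mm thick, its top edges at the y sides are the ledges under the catches; finned body 44 by 36 mm on it up to 40 mm; orange square grip post 26 by 26 mm from 40 to 81 mm. This point: on the post's axis, 62 mm above the underside; z up. Seated, 74 mm above the bench.
- module_foot (a point): middle of the module's underside, 62 mm below the grip point, same axes; seated, 12 mm above the bench. To rock it, tilt it about the lower edge of the y side that stays down: an axis along x, 30 mm from this point.
- catch_blue (a joint): angle of the blue catch (rad): 0 closed, nose 5 mm in over the module's ledge; grows as the rising ledge pushes it up and out. Stiff friction hinge, no spring: about 10 to 15 N at the nose, stays where left. It lets go at about 0.35 to 0.5; a tilt of 9 degrees (that side lifted 9 to 10 mm) is surely enough. A straight pull fights both catches (over 50 N).
- catch_yellow (a joint): angle of the yellow catch (rad), the same on the other side.
- spool: bystander: green wire spool, 60 mm across, 46 mm high, standing; origin at the centre of its underside
- cup: bystander: white paper cup, 72 mm across the rim, 85 mm high, standing; origin at the centre of its underside
- screwdriver: bystander: yellow screwdriver, 170 mm long, lying along its x
There are look-alikes about, which are no part of the job. Of the things that look like the part that bears module_grip, the smallest one is meant. Of the things that look like the socket, take the one that is farthest from the robot's base at the start.

How it is judged:
By the outcome, as a careful person would: the job done as asked, in the order asked, and still so for the second after the job is handed in, while the arm keeps its last pose, push and grip.
It also fails if it takes over 45 s, if anything falls off the work surface, if the arm or the gripper's body presses on something with over 40 N, if the wrist force passes 120 N, or if a joint passes its speed limit or range.

## Working session

There is one attempt and no reset: what is moved stays moved. The work goes in short steps, Python scripts to look and compute and a tool call to move; the robot and the scene stay as the last step left them, time stands still between calls to the robot, and variables do not carry over. Pictures are saved under pics/ and viewed, at most 10 in all, crops included, and the job is handed in when it is done.

Besides the shell and the picture viewer there is one more tool, called as name([rows], argument=value, ...), one row to a line, values as JSON. servo_tool: Moves the arm, as the interface text tells. Its arguments: {"type":"object","properties":{"increments":{"type":"array"},"newtons":{"type":"number"}},"required":["increments"]}

```bash
mkdir -p pics
cat > h.py <<'E'
import numpy as np, cv2
from station import ctrl
def grab(n,save=None):
    o=ctrl.get_obs(); d=ctrl.get_image(n)
    if n=="wrist":
        M=np.array(d["mount"]); T=np.eye(4); T[:3,:3]=cv2.Rodrigues(np.array(o["tool_rot"],float))[0]; T[:3,3]=o["tool_pos"]
        d["c2w"]=T@M
    else:
        T=np.eye(4); T[:3,:3]=cv2.Rodrigues(np.array(d["rvec"],float))[0]; T[:3,3]=np.ravel(d["tvec"]); d["c2w"]=np.linalg.inv(T)
    if save: cv2.imwrite(f"pics/{save}.png",d["img"][:,:,::-1])
    return d
def ray(d,u,v):
    r=d["c2w"][:3,:3]@np.array([(u-d["cx"])/d["fx"],(v-d["cy"])/d["fy"],1]); return d["c2w"][:3,3],r
def onz(d,u,v,z):
    c,r=ray(d,u,v); return c+r*(z-c[2])/r[2]
def proj(d,p):
    q=np.linalg.inv(d["c2w"])@np.append(p,1); return d["fx"]*q[0]/q[2]+d["cx"],d["fy"]*q[1]/q[2]+d["cy"]
E
python3 - <<'E'
from h import *
import pickle
D={}
for n in("top","scene"):
    D[n]=grab(n,n+"0"); print(n,D[n]["c2w"][:3,3].round(3))
pickle.dump(D,open("D.pkl","wb"))
o=ctrl.get_obs(); print(o)
E
```

```text
top [0.409 0.055 1.563]
scene [1.201 0.014 1.241]
{'t': 0.1, 'q': array([-1.42202811e+00,  5.33020190e-02,  1.61415213e+00, -2.07737826e-05,
        1.47603345e+00, -1.18994085e-01]), 'dq': array([ 0.00103983, -0.00240694, -0.00204747,  0.00145456,  0.00065477,
        0.00096787]), 'effort': array([ 7.80731552e-04, -3.94904459e+01, -3.71361458e+01, -9.56718804e-05,
        3.95971758e-03, -1.00397975e-05]), 'tool_pos': array([ 0.16527761, -0.60219513,  0.24918174]), 'tool_rot': array([-3.11160159e+00, -4.19094903e-01,  7.67428175e-05]), 'contact_force': array([-0.68110496, -0.1038285 , -0.72427941]), 'wrist_torque': array([-0.00614728, -0.02172912,  0.00192653]), 'grip_force': 0.0, 'opening': 0.08542130060165731}
```

View pics/top0.png

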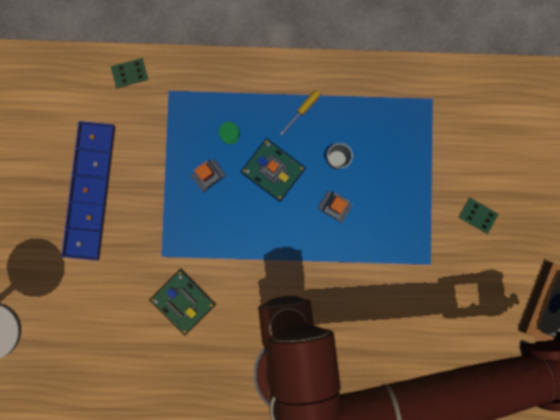

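View pics/scene0.png

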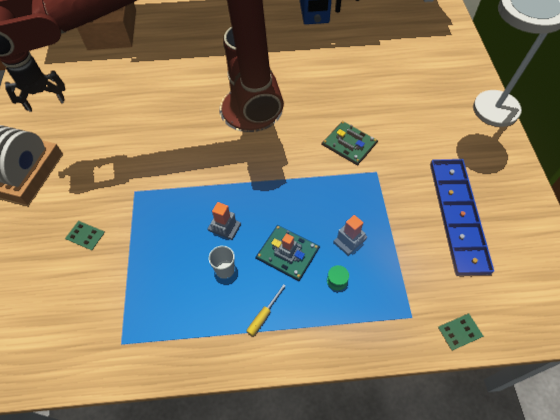

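The top view shows the robot's base at the bottom, with +x up and +y left.

- **Module candidates (top pixels):** orange posts at (207,173), (272,168) and (338,206).
- **Socket candidates:** an occupied board at (273,169), which is farther from the base, and an empty one at (182,301), which is nearer. The green boards at (130,73) and (478,215) have no bay.
- **Bystanders:** spool (229,132), cup (339,156), screwdriver (300,112).

My choice is the post at (272,168) in the far socket. I'll check that it's the smallest by measuring it.

Run:
```python
from h import *
import pickle
D=pickle.load(open("D.pkl","rb"))
def blobs(d,lo,hi,amin):
    h=cv2.cvtColor(d["img"],cv2.COLOR_RGB2HSV); m=cv2.inRange(h,lo,hi)
    n,l,s,c=cv2.connectedComponentsWithStats(m)
    return [(c[i].round(1),s[i]) for i in range(1,n) if s[i,4]>=amin]
col={"orange":((5,150,120),(14,255,255)),"yellow":((22,150,120),(34,255,255)),"dblue":((112,150,60),(125,255,255)),"green":((55,150,60),(75,255,255))}
for n in D:
    for k,(lo,hi) in col.items():
        for c,s in blobs(D[n],lo,hi,12):
            z={"orange":.085,"green":.046}.get(k,.03)
            print(n,k,c,s,onz(D[n],*c,z).round(3))
d=D["top"]; a=d["img"][120:225,180:365]; b=D["scene"]["img"][195:285,200:375]
f=lambda x:cv2.resize(x[:,:,::-1],(740,int(740*x.shape[0]/x.shape[1])),interpolation=cv2.INTER_CUBIC)
cv2.imwrite("pics/crop.png",cv2.resize(np.vstack([f(a),f(b)]),(555,600)))
```

```text
top orange [272.4 165.8] [268 161  10  11  71] [0.597 0.076 0.085]
top orange [203.3 171.2] [196 164  16  16 148] [0.576 0.271 0.085]
top orange [338.4 204.7] [331 197  16  16 153] [ 0.492 -0.114  0.085]
top orange [541.2 309.3] [527 263  33  77 403] [ 0.217 -0.689  0.085]
top yellow [309.  101.4] [299  91  20  22 142] [ 0.799 -0.026  0.03 ]
top yellow [283.2 176.4] [279 173   9   8  49] [0.574 0.044 0.03 ]
top yellow [190.  312.4] [186 308   9  10  57] [0.171 0.301 0.03 ]
top dblue [ 88.7 190.8] [  65  124   48  134 4012] [0.514 0.611 0.03 ]
top dblue [171.6 293. ] [168 289   8   9  39] [0.225 0.356 0.03 ]
top green [228.7 132.4] [220 123  18  20 287] [0.696 0.207 0.046]
scene orange [219.8 208.9] [213 203  15  13 124] [ 0.479 -0.115  0.085]
scene orange [354.3 222.1] [347 216  16  13 119] [0.562 0.273 0.085]
scene orange [287.4 238.5] [283 234  10  10  65] [0.597 0.075 0.085]
scene yellow [340.6 132.3] [337 129   9   7  40] [0.177 0.299 0.03 ]
scene yellow [276.1 242.6] [272 239   9   8  45] [0.578 0.043 0.03 ]
scene yellow [257.7 321.2] [247 308  22  27 224] [ 0.811 -0.027  0.03 ]
scene dblue [359.7 143.1] [356 140   8   7  29] [0.23  0.356 0.03 ]
scene dblue [461.1 218.4] [ 432  159   62  113 2952] [0.55  0.609 0.03 ]
scene green [338.1 275.3] [328 266  21  19 305] [0.706 0.207 0.046]
```

View pics/crop.png

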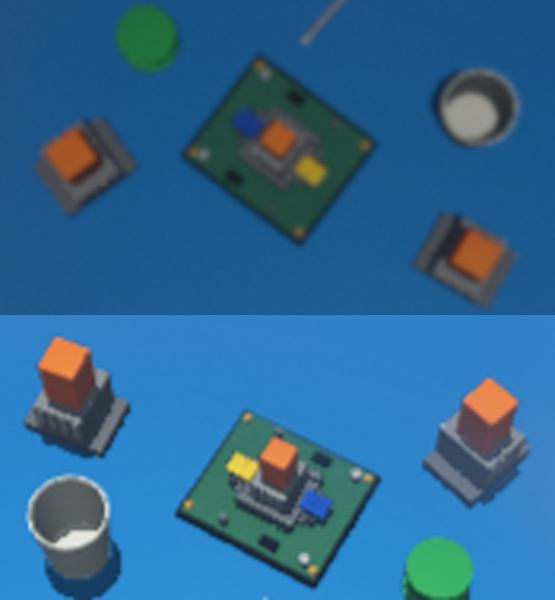

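The crop shows that the seated post's top is about 10 px across, against 16 px for the two loose ones. So it's the smallest, and it stands in the far socket with its blue catch at (262,161) and yellow at (283,176). Its axis is at about (0.597, 0.076) in both views, with the socket yawed about -37°. Moving above it.

servo_tool([
  [[8.54,3.7,-3.35,0,0],[8.54,7.4,-6.7,0,0],[8.54,11.1,-10.05,0,0],[8.54,14.8,-13.4,0,0],[8.54,18.5,-16.75,0,0]],
])

```text
t: 0.6
tool_pos: [0.3, -0.3902, 0.2497]
tool_rot: [-3.113, -0.418, 0.0]
contact_force: [1.0, 0.5, 0.4]
opening: 0.0854
grip_force: 0.0
```

servo_tool([
  [[8.54,3.7,-3.35,0,0],[8.54,7.4,-6.7,0,0],[8.54,11.1,-10.05,0,0],[8.54,14.8,-13.4,0,0],[8.54,18.5,-16.75,0,0]],
])

```text
t: 1.1
tool_pos: [0.434, -0.1797, 0.2501]
tool_rot: [3.113, 0.419, 0.0]
contact_force: [-0.1, -1.0, -0.1]
opening: 0.0854
grip_force: 0.0
```

servo_tool([
  [[8.54,3.7,-3.35,0,0],[8.54,7.4,-6.7,0,0],[8.54,11.1,-10.05,0,0],[8.54,14.8,-13.4,0,0],[8.54,18.5,-16.75,0,0]],
])

```text
t: 1.6
tool_pos: [0.5681, 0.0309, 0.2498]
tool_rot: [3.113, 0.42, -0.001]
contact_force: [1.6, -0.2, 0.2]
opening: 0.0855
grip_force: 0.0
```

servo_tool([
  [[8.54,2.0,-1.8,0,-8],[8.54,4.1,-3.75,0,-16],[8.54,4.1,-3.75,0,-24],[8.54,4.1,-3.75,0,-31],[8.54,4.1,-3.75,0,-37.5]],
])

```text
t: 2.1
tool_pos: [0.597, 0.0762, 0.2494]
tool_rot: [-2.809, -1.405, 0.002]
contact_force: [1.0, 0.0, 0.5]
opening: 0.0855
grip_force: 0.0
```

Run:
```python
from h import *
import pickle
o=ctrl.get_obs(); print(o["t"],o["q"].round(3),o["tool_pos"],o["tool_rot"],o["contact_force"].round(2))
d=grab("wrist","w1"); pickle.dump(d,open("w1.pkl","wb")); print(d["c2w"].round(3), d["fx"])
```

```text
2.1 [ 0.003 -0.     1.668 -0.     1.475  0.646] [0.59698256 0.07616686 0.2494338 ] [-2.80899059e+00 -1.40544913e+00  2.14075748e-03] [1.   0.04 0.54]
[[ 0.8   -0.569 -0.19   0.646]
 [-0.6   -0.758 -0.256  0.142]
 [ 0.001  0.319 -0.948  0.372]
 [ 0.     0.     0.     1.   ]] 377.96079189763174
```

View pics/w1.png

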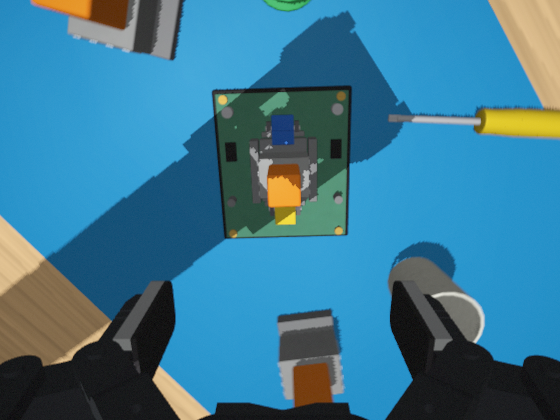

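The board is at about (283,163) in the wrist view with its edges nearly image-aligned. The blue catch is at (283,128), the yellow at (286,215), and the post top is around (285,192). Computing the fine offsets.

Run:
```python
from h import *
import pickle
d=pickle.load(open("w1.pkl","rb")); im=d["img"]
h=cv2.cvtColor(im,cv2.COLOR_RGB2HSV)
def msk(lo,hi,x0,y0,x1,y1):
    m=cv2.inRange(h,lo,hi); z=np.zeros_like(m); z[y0:y1,x0:x1]=m[y0:y1,x0:x1]; return z
# board outline: not mat-blue
mat=cv2.inRange(h,(98,140,30),(112,255,255)); b=255-mat; w=np.zeros_like(b); w[75:250,200:365]=b[75:250,200:365]
w=cv2.morphologyEx(w,cv2.MORPH_OPEN,np.ones((7,7)))
c=max(cv2.findContours(w,cv2.RETR_EXTERNAL,cv2.CHAIN_APPROX_NONE)[0],key=cv2.contourArea)
P=np.array([onz(d,*p,0.010)[:2] for p in c[:,0].astype(float)],np.float32)
print("board",cv2.minAreaRect(P))
print("quadsize", [ (p,onz(d,*p,.012)[:2].round(4)) for p in cv2.approxPolyDP(c,6,True)[:,0].astype(float)])
o=msk((3,150,60),(16,255,255),250,140,320,230)
ys,xs=np.nonzero(o); print("orange bbox",xs.min(),xs.max(),ys.min(),ys.max())
for y in range(ys.min(),ys.max()+1,3):
    r=xs[ys==y]; print(y,r.min(),r.max(),im[y,(r.min()+r.max())//2])
for n,k in (("yel",msk((20,120,80),(34,255,255),260,190,310,235)),("blu",msk((112,120,40),(126,255,255),260,100,310,150))):
    ys,xs=np.nonzero(k); print(n,xs.mean(),ys.mean(),onz(d,xs.mean(),ys.mean(),.029))
```

```text
board ((0.5996092557907104, 0.07720033079385757), (0.14686709642410278, 0.12701939046382904), 54.82162094116211)
quadsize [(array([349.,  86.]), array([0.6921, 0.1015])), (array([213.,  91.]), array([0.5907, 0.1721])), (array([225., 237.]), array([0.5075, 0.0546])), (array([346., 234.]), array([ 0.6092, -0.0175]))]
orange bbox 267 300 164 207
164 284 296 [118  74  48]
167 269 298 [123  64  19]
170 269 298 [123  66  20]
173 268 299 [124  65  18]
176 267 299 [158  85  25]
179 267 299 [242 171  62]
182 267 300 [243 172  62]
185 293 300 [160  87  24]
188 299 299 [152  82  23]
191 299 300 [237 148  43]
194 267 300 [243 171  60]
197 268 300 [243 169  57]
200 268 300 [243 169  56]
203 268 300 [243 169  56]
206 269 295 [210 136  34]
yel 284.90410958904107 215.34520547945206 [0.57468179 0.04150962 0.029     ]
blu nan nan [nan nan nan]<stdin>:19: RuntimeWarning: Mean of empty slice.
  ret = ret.dtype.type(ret / rcount)
```

Run:
```python
from h import *
import pickle
d=pickle.load(open("w1.pkl","rb"))
p=onz(d,283.9,192,.093); print("post top",p, np.linalg.norm(onz(d,267,200,.093)-onz(d,301,200,.093)),np.linalg.norm(onz(d,284,177.5,.093)-onz(d,284,207,.093)))
D=pickle.load(open("D.pkl","rb")); 
for n,c in(("top",(272.4,165.8)),("scene",(287.4,238.5))): print(n,onz(D[n],*c,.093 if n=="top" else .085), proj(D[n],[.5985,.0765,.093]))
o=ctrl.get_obs(); R=cv2.Rodrigues(o["tool_rot"])[0]
for t in (p[:2],[.5996,.0772],): print((R.T@(np.r_[t,.08]-o["tool_pos"])*100).round(2))
print(R[:,0],R[:,1])
```

```text
post top [0.59878411 0.07596224 0.093     ] 0.026286181580881193 0.023578841343529625
top [0.5960556  0.07541004 0.093     ] (np.float64(272.04090944670884), np.float64(164.92673677329142))
scene [0.59660441 0.07484278 0.085     ] (np.float64(288.0537740912779), np.float64(237.72270043225367))
[ 0.12  0.17 16.95]
[ 0.27  0.16 16.95]
[ 0.59764063  0.80176363 -0.0008644 ] [ 0.80176291 -0.59764126 -0.00107777]
```

servo_tool([
  [[8.54,0.15,0.15,4,-1.7],[8.54,0.15,0.15,8.5,-1.7],[8.54,0.15,0.15,12.5,-1.7],[8.54,0.15,0.15,15.5,-1.7],[8.54,0.15,0.15,17.2,-1.7]],
])

```text
t: 2.65
tool_pos: [0.597, 0.076, 0.0744]
tool_rot: [-2.791, -1.436, 0.008]
contact_force: [-0.0, -0.3, -0.6]
opening: 0.0853
grip_force: 0.0
```

servo_tool([
  [[5,0,0,0,0],[4,0,0,0,0],[3.2,0,0,0,0],[2.8,0,0,0,0],[2.8,0,0,0,0]],
], newtons=20)

```text
t: 3.15
tool_pos: [0.6, 0.0764, 0.08]
tool_rot: [2.792, 1.439, 0.003]
contact_force: [-1.8, 1.4, 2.0]
opening: 0.0284
grip_force: 0.9
```

Run:
```python
from h import *
o=ctrl.get_obs(); print(o["t"],o["tool_pos"],o["contact_force"].round(2),o["wrist_torque"].round(3),o["opening"],o["grip_force"])
d=grab("wrist","w2"); s=grab("scene")
cv2.imwrite("pics/w2.png",np.vstack([cv2.resize(d["img"][:,:,::-1],(400,300)),cv2.resize(s["img"][195:285,230:350,::-1],(400,300),interpolation=cv2.INTER_CUBIC)]))
```

```text
3.15 [0.60004133 0.07641267 0.07997679] [-1.79  1.41  2.04] [ 0.268  0.264 -0.009] 0.028422785454302685 0.9423564746975899
```

View pics/w2.png

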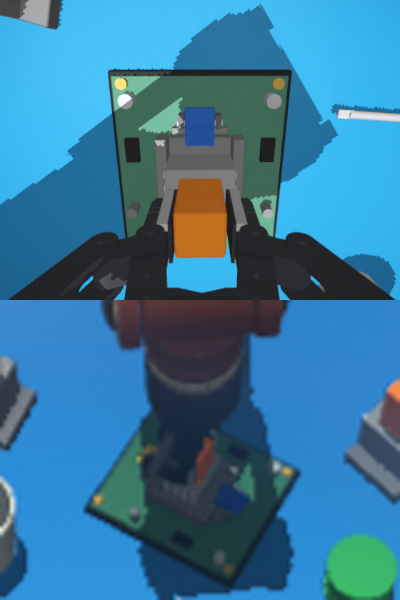

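The fingers straddle the post: post at (200,218) between the pads, with nothing else touched. Closing lightly so the module can pivot between the pads.

servo_tool([
  [[2.0,0,0,0,0],[2.0,0,0,0,0],[2.0,0,0,0,0],[2.0,0,0,0,0],[2.0,0,0,0,0]],
], newtons=30)

```text
t: 3.75
tool_pos: [0.5996, 0.0762, 0.0791]
tool_rot: [-2.792, -1.439, -0.001]
contact_force: [-2.6, 2.0, 6.1]
opening: 0.0256
grip_force: 32.9
```

Run:
```python
from h import *
o=ctrl.get_obs(); print(o["t"],o["tool_pos"],o["tool_rot"],o["contact_force"].round(2),o["wrist_torque"].round(3),o["opening"],o["grip_force"],o["dq"].round(3))
```

```text
3.75 [0.59962879 0.07623686 0.0790708 ] [-2.79228485e+00 -1.43941289e+00 -9.66723097e-04] [-2.56  2.    6.06] [ 0.373  0.455 -0.   ] 0.025560714746798212 32.93015778064728 [ 0.001 -0.001 -0.001  0.001  0.001  0.001]
```

servo_tool([
  [[2.0,-0.1,0,0,0],[2.0,-0.22,0,-0.05,0],[2.0,-0.33,0,-0.1,0],[2.0,-0.45,0,-0.15,0],[2.0,-0.57,0,-0.2,0]],
])

```text
t: 4.25
tool_pos: [0.5978, 0.0739, 0.0797]
tool_rot: [-2.791, -1.437, -0.013]
contact_force: [9.8, 12.4, -8.3]
opening: 0.0253
grip_force: 31.0
```

```bash
cat > st.py <<'E'
from h import *
o=ctrl.get_obs(); p=o["tool_pos"]-np.array([.5996,.0762,.0791]); R=cv2.Rodrigues(o["tool_rot"])[0]
print(o["t"],"tool mm",(R.T@p*1e3).round(1),"F tool",(R.T@o["contact_force"]).round(1),"T tool",(R.T@o["wrist_torque"]).round(2),o["opening"],o["grip_force"],o["tool_rot"].round(3))
E
python3 st.py
```

```text
4.25 tool mm [-2.9 -0.1 -0.6] F tool [15.7  0.8  8.5] T tool [-0.18  2.63  0.02] 0.025277117932670908 30.987666249275208 [-2.791 -1.437 -0.013]
```

servo_tool([
  [[2.0,-0.12,0,-0.04,0],[2.0,-0.24,0,-0.08,0],[2.0,-0.36,0,-0.12,0],[2.0,-0.48,0,-0.15,0],[2.0,-0.48,0,-0.15,0]],
])

```text
t: 4.75
tool_pos: [0.5944, 0.0692, 0.0817]
tool_rot: [-2.791, -1.438, -0.008]
contact_force: [5.0, 7.5, -1.9]
opening: 0.0252
grip_force: 31.6
```

```bash
python3 st.py
python3 - <<'E'
from h import *
d=grab("wrist"); s=grab("scene")
cv2.imwrite("pics/w3.png",np.vstack([cv2.resize(d["img"][:,:,::-1],(400,300)),cv2.resize(s["img"][195:285,230:350,::-1],(400,300),interpolation=cv2.INTER_CUBIC)]))
E
```

```text
4.75 tool mm [-8.7 -0.1 -2.6] F tool [ 9.  -0.3  1.9] T tool [ 0.16  1.78 -0.02] 0.025242284533319524 31.579885482788086 [-2.791 -1.438 -0.008]
```

View pics/w3.png

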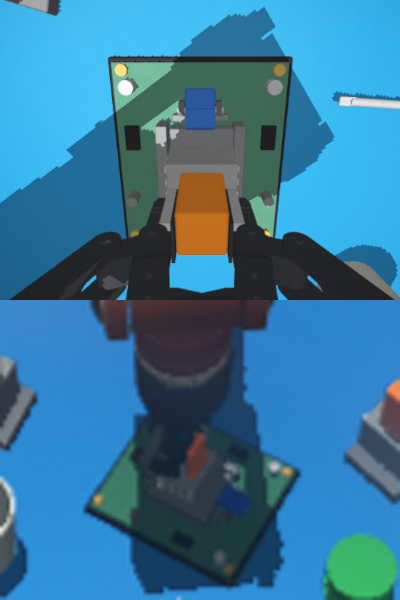

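The module pivots in the pads: the post leans, and the blue catch at (200,108) is partly turned out. Continuing to about 10°.

servo_tool([
  [[2.0,-0.1,0,-0.03,0],[2.0,-0.2,0,-0.07,0],[2.0,-0.3,0,-0.1,0],[2.0,-0.3,0,-0.1,0]],
])

```text
t: 5.25
tool_pos: [0.5924, 0.0663, 0.0826]
tool_rot: [-2.792, -1.438, -0.006]
contact_force: [3.3, 6.0, -0.5]
opening: 0.0254
grip_force: 31.6
```

```bash
python3 st.py
python3 - <<'E'
from h import *
d=grab("wrist"); s=grab("scene")
cv2.imwrite("pics/w4.png",np.hstack([cv2.resize(d["img"][80:290,130:430,::-1],(600,420)),cv2.resize(s["img"][225:275,255:310,::-1],(200,182),interpolation=cv2.INTER_CUBIC).repeat(1,0) if 0 else np.vstack([cv2.resize(s["img"][225:275,255:310,::-1],(200,182),interpolation=cv2.INTER_CUBIC),np.zeros((238,200,3),np.uint8)])]))
E
```

```text
5.25 tool mm [-12.2  -0.1  -3.6] F tool [ 6.8 -0.8  0.5] T tool [ 0.23  1.48 -0.02] 0.025363153650751466 31.608079075813293 [-2.792 -1.438 -0.006]
```

View pics/w4.png

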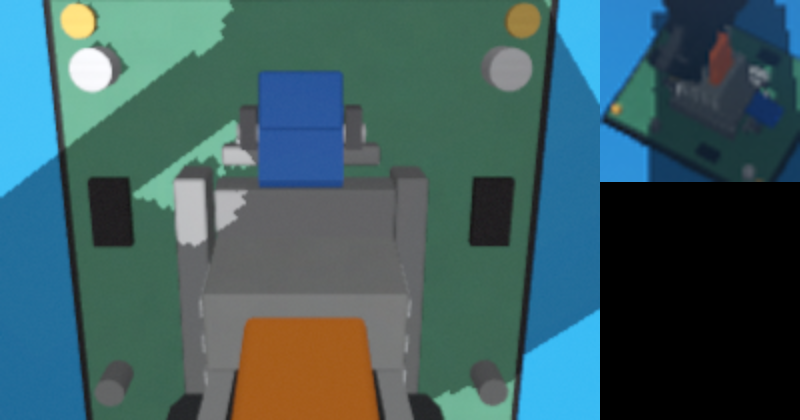

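The blue catch at (300,130) in the picture has turned far up and the flange edge is at its nose. Going a couple of degrees further to be sure.

servo_tool([
  [[2.0,-0.1,0,-0.03,0],[2.0,-0.2,0,-0.06,0],[2.0,-0.25,0,-0.08,0],[2.0,-0.25,0,-0.08,0]],
])

```text
t: 5.75
tool_pos: [0.5909, 0.0642, 0.0832]
tool_rot: [-2.792, -1.438, -0.006]
contact_force: [4.4, 6.4, -2.3]
opening: 0.0257
grip_force: 31.4
```

```bash
python3 st.py
python3 - <<'E'
from h import *
d=grab("wrist"); cv2.imwrite("pics/w5.png",cv2.resize(d["img"][80:290,130:430,::-1],(600,420)))
E
```

```text
5.75 tool mm [-14.8  -0.2  -4.2] F tool [ 7.8 -0.1  2.3] T tool [ 0.16  1.45 -0.04] 0.025688313570611045 31.38925552368164 [-2.792 -1.438 -0.006]
```

View pics/w5.png

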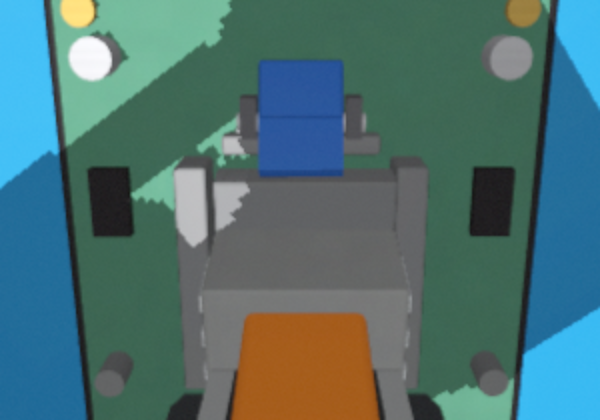

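The catch no longer moves with the extra tilt: the board and the catch shifted alike, by about 10 px. So blue is open. Lowering back to level.

servo_tool([
  [[2.0,0.3,0,0.07,0],[2.0,0.6,0,0.16,0],[2.0,0.9,0,0.27,0],[2.0,1.2,0,0.39,0],[2.0,1.6,0,0.53,0]],
])

```text
t: 6.3
tool_pos: [0.5985, 0.0748, 0.0788]
tool_rot: [2.791, 1.439, -0.007]
contact_force: [-12.6, -8.8, 22.5]
opening: 0.0258
grip_force: 35.7
```

```bash
python3 st.py
python3 - <<'E'
from h import *
d=grab("wrist"); cv2.imwrite("pics/w6.png",cv2.resize(d["img"][80:290,130:430,::-1],(600,420)))
E
```

```text
6.3 tool mm [-1.8 -0.1  0.3] F tool [-14.5  -5.2 -22.5] T tool [ 0.95 -2.69  0.05] 0.02576115614189883 35.67405581474304 [ 2.791  1.439 -0.007]
```

View pics/w6.png

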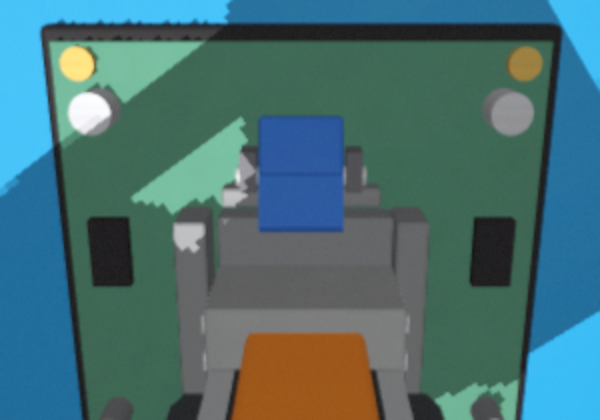

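Blue stays open at (300,175) after lowering. Now rocking the other way, keeping the blue side pressed down.

servo_tool([
  [[2.0,0.15,0,0,0],[2.0,0.3,0,-0.03,0],[2.0,0.45,0,-0.08,0],[2.0,0.6,0,-0.14,0],[2.0,0.7,0,-0.18,0]],
])

```text
t: 6.85
tool_pos: [0.5999, 0.0767, 0.0791]
tool_rot: [2.787, 1.438, -0.023]
contact_force: [-13.5, -16.0, 8.0]
opening: 0.0255
grip_force: 33.7
```

```bash
python3 st.py
```

```text
6.85 tool mm [ 0.6 -0.  -0. ] F tool [-21.   -1.8  -7.6] T tool [ 0.2  -3.38  0.05] 0.025502639689061093 33.66211473941803 [ 2.787  1.438 -0.023]
```

servo_tool([
  [[2.0,0.12,0,-0.05,0],[2.0,0.24,0,-0.09,0],[2.0,0.36,0,-0.13,0],[2.0,0.48,0,-0.17,0],[2.0,0.48,0,-0.17,0]],
])

```text
t: 7.35
tool_pos: [0.6019, 0.0795, 0.0799]
tool_rot: [2.787, 1.438, -0.027]
contact_force: [-13.4, -18.3, 8.5]
opening: 0.0257
grip_force: 33.6
```

```bash
python3 st.py;  python3 - <<'E'
from h import *
d=grab("wrist"); s=grab("scene"); t=grab("top")
f=lambda a,w,h:cv2.resize(a[:,:,::-1],(w,h),interpolation=cv2.INTER_CUBIC)
cv2.imwrite("pics/w7.png",np.hstack([f(d["img"][80:290,130:430],500,600),np.vstack([f(s["img"][220:275,255:325],300,300),f(t["img"][135:205,235:310],300,300)])]))
E
```

```text
7.35 tool mm [ 4.  -0.1 -0.8] F tool [-22.8  -0.3  -8.1] T tool [ 0.03 -3.65 -0.01] 0.02574546961170692 33.64629328250885 [ 2.787  1.438 -0.027]
```

View pics/w7.png

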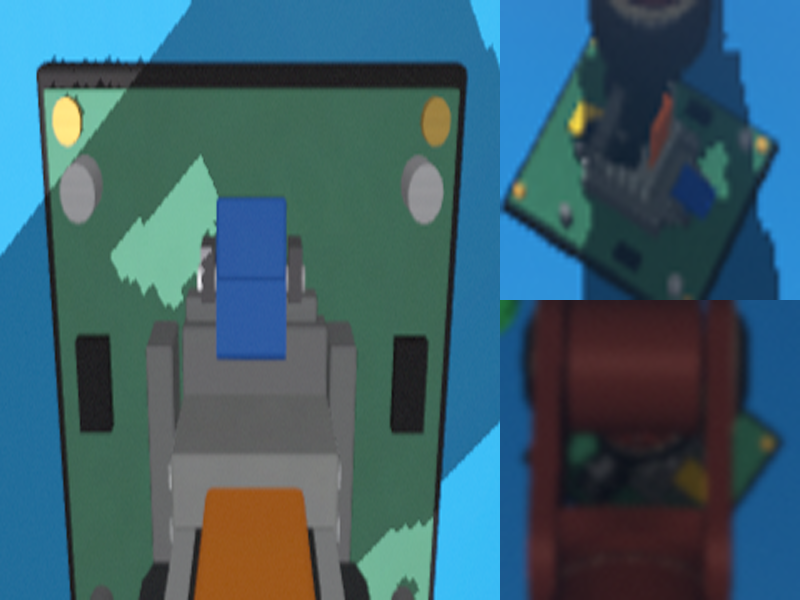

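Blue is still open, with its nose at (250,355). The module leans the other way, and the yellow catch in the scene crop at (580,120) is starting to turn. That's my tenth picture, so from here on I work from numbers only.

servo_tool([
  [[2.0,0.1,0,-0.06,0],[2.0,0.2,0,-0.11,0],[2.0,0.3,0,-0.15,0],[2.0,0.35,0,-0.18,0],[2.0,0.35,0,-0.18,0]],
])

```text
t: 8.0
tool_pos: [0.606, 0.0854, 0.0817]
tool_rot: [2.79, 1.438, -0.014]
contact_force: [-3.9, -6.6, 2.5]
opening: 0.0258
grip_force: 33.0
```

```bash
python3 st.py
```

```text
8.0 tool mm [11.1 -0.1 -2.7] F tool [-7.7  0.6 -2.4] T tool [-0.12 -1.61  0.04] 0.025807121806935892 33.01044166088104 [ 2.79   1.438 -0.014]
```

servo_tool([
  [[2.0,0.1,0,-0.03,0],[2.0,0.2,0,-0.06,0],[2.0,0.3,0,-0.09,0],[2.0,0.35,0,-0.1,0],[2.0,0.35,0,-0.1,0]],
])

```text
t: 8.5
tool_pos: [0.6079, 0.0881, 0.0825]
tool_rot: [2.789, 1.438, -0.014]
contact_force: [-4.4, -6.6, 0.2]
opening: 0.0254
grip_force: 32.9
```

```bash
python3 st.py
python3 - <<'E'
from h import *
import pickle
D=pickle.load(open("D.pkl","rb"))
# yellow catch centroid/extent before and now, scene and top
for n,b in(("scene",(262,232,290,255)),("top",(270,165,295,190))):
    for d in (D[n],grab(n)):
        h=cv2.cvtColor(d["img"],cv2.COLOR_RGB2HSV); m=cv2.inRange(h,(20,130,40),(36,255,255))[b[1]:b[3],b[0]:b[2]]
        y,x=np.nonzero(m); print(n,len(x),x.mean()+b[0],y.mean()+b[1],x.min()+b[0],x.max()+b[0],y.min()+b[1],y.max()+b[1])
E
```

```text
8.5 tool mm [14.5 -0.1 -3.6] F tool [-8.   0.2 -0.1] T tool [-0.19 -1.64  0.05] 0.025391535356472962 32.92503476142883 [ 2.789  1.438 -0.014]
scene 53 276.1509433962264 242.75471698113208 272 281 239 247
scene 35 274.0857142857143 242.1142857142857 271 277 239 245
top 61 283.2295081967213 176.54098360655738 279 288 172 181
top 6 280.6666666666667 176.5 280 281 175 178
```

Tilt now matches the blue stage (14.5 mm, force plateau at about 8 N). Leveling the module by lowering it back onto the floor.

servo_tool([
  [[2.0,-0.4,0,0.1,0],[2.0,-0.8,0,0.24,0],[2.0,-1.2,0,0.38,0],[2.0,-1.6,0,0.52,0],[2.0,-1.95,0,0.65,0]],
])

```text
t: 9.1
tool_pos: [0.5999, 0.0766, 0.0789]
tool_rot: [-2.791, -1.439, -0.006]
contact_force: [2.4, 7.5, 1.1]
opening: 0.0256
grip_force: 33.2
```

servo_tool([
  [[2.0,0,0,0.03,0],[2.0,0,0,0.03,0]],
])

```text
t: 9.3
tool_pos: [0.5996, 0.0762, 0.0787]
tool_rot: [-2.792, -1.439, -0.004]
contact_force: [-0.3, 4.0, 3.6]
opening: 0.0254
grip_force: 33.5
```

```bash
python3 st.py
cat > y.py <<'E'
from h import *
d=grab("scene"); b=(262,232,290,255)
h=cv2.cvtColor(d["img"],cv2.COLOR_RGB2HSV); m=cv2.inRange(h,(20,130,40),(36,255,255))[b[1]:b[3],b[0]:b[2]]
y,x=np.nonzero(m); print(len(x),x.mean()+b[0],y.mean()+b[1],x.min()+b[0],x.max()+b[0],y.min()+b[1],y.max()+b[1])
E
python3 y.py
```

```text
9.3 tool mm [0.  0.  0.4] F tool [ 3.1 -2.5 -3.6] T tool [0.55 1.07 0.  ] 0.02540344169934675 33.49104881286621 [-2.792 -1.439 -0.004]
3 271.3333333333333 242.33333333333334 271 272 242 243
```

servo_tool([
  [[2.0,0,0,0,0],[2.0,0,0,-0.2,0],[2.0,0,0,-0.4,0],[2.0,0,0,-0.6,0],[2.0,0,0,-0.6,0]],
], newtons=50)

```text
t: 9.85
tool_pos: [0.5986, 0.076, 0.0823]
tool_rot: [-2.792, -1.439, -0.001]
contact_force: [4.0, 4.4, -3.4]
opening: 0.0252
grip_force: 50.2
```

```bash
python3 st.py
```

```text
9.85 tool mm [-0.8 -0.7 -3.2] F tool [5.9 0.8 3.4] T tool [ 0.04  1.37 -0.04] 0.025211994426468598 50.18831670284271 [-2.792e+00 -1.439e+00 -1.000e-03]
```

servo_tool([
  [[2.0,0.1,0,0,0],[2.0,0.1,0,-0.2,0],[2.0,0.1,0,-0.4,0],[2.0,0.1,0,-0.4,0]],
])

```text
t: 10.25
tool_pos: [0.5974, 0.0752, 0.0834]
tool_rot: [2.792, 1.44, -0.007]
contact_force: [6.6, -0.8, -18.9]
opening: 0.0252
grip_force: 51.5
```

```bash
python3 st.py
```

```text
10.25 tool mm [-2.1 -1.2 -4.3] F tool [ 3.3  5.9 18.9] T tool [-1.11  1.06 -0.15] 0.025234236522790124 51.50475740432739 [ 2.792  1.44  -0.007]
```

The pull is about 19 N, with its line of action about 27 mm toward yellow, so the yellow catch still snags. I'll set the module back down and rock the yellow side further.

servo_tool([
  [[2.0,0,0,0.3,0],[2.0,0,0,0.6,0],[2.0,0,0,0.9,0],[2.0,0,0,1.05,0],[2.0,0,0,1.05,0]],
], newtons=30)

```text
t: 10.75
tool_pos: [0.5995, 0.0764, 0.0788]
tool_rot: [-2.792, -1.44, 0.002]
contact_force: [-4.5, 0.9, 4.9]
opening: 0.0252
grip_force: 54.7
```

```bash
python3 st.py
```

```text
10.75 tool mm [ 0.1 -0.2  0.3] F tool [-1.9 -4.2 -4.9] T tool [ 0.96 -0.59  0.03] 0.0251974792474788 54.73025143146515 [-2.792e+00 -1.440e+00  2.000e-03]
```

servo_tool([
  [[2.0,0.25,0,0,0],[2.0,0.5,0,-0.1,0],[2.0,0.75,0,-0.2,0],[2.0,1.0,0,-0.32,0],[2.0,1.2,0,-0.4,0]],
])

```text
t: 11.25
tool_pos: [0.6047, 0.0835, 0.081]
tool_rot: [2.789, 1.439, -0.012]
contact_force: [-8.5, -9.3, 2.0]
opening: 0.0252
grip_force: 54.5
```

```bash
python3 st.py
```

```text
11.25 tool mm [ 8.9 -0.  -2. ] F tool [-12.5  -1.5  -1.9] T tool [ 0.22 -2.15 -0.03] 0.02521108782841116 54.45827543735504 [ 2.789  1.439 -0.012]
```

servo_tool([
  [[2.0,0.15,0,-0.05,0],[2.0,0.3,0,-0.1,0],[2.0,0.45,0,-0.15,0],[2.0,0.6,0,-0.2,0],[2.0,0.6,0,-0.2,0]],
])

```text
t: 11.75
tool_pos: [0.6083, 0.0885, 0.0826]
tool_rot: [2.789, 1.439, -0.011]
contact_force: [-5.5, -6.8, 0.3]
opening: 0.0255
grip_force: 54.2
```

```bash
python3 st.py
```

```text
11.75 tool mm [15.  -0.1 -3.7] F tool [-8.7 -0.5 -0.2] T tool [ 0.11 -1.9   0.04] 0.025502023381697568 54.247596859931946 [ 2.789  1.439 -0.011]
```

servo_tool([
  [[2.0,0.15,0,-0.04,0],[2.0,0.3,0,-0.08,0],[2.0,0.45,0,-0.12,0],[2.0,0.45,0,-0.12,0]],
])

```text
t: 12.15
tool_pos: [0.6107, 0.092, 0.0834]
tool_rot: [2.789, 1.439, -0.012]
contact_force: [-5.1, -7.9, -0.5]
opening: 0.0254
grip_force: 54.0
```

```bash
python3 st.py
python3 - <<'E'
from h import *
d=grab("wrist"); h=cv2.cvtColor(d["img"],cv2.COLOR_RGB2HSV)
o=cv2.inRange(h,(3,150,60),(16,255,255)); o[:,:200]=0;o[:,360:]=0;o[:120]=0
y,x=np.nonzero(o); print("orange",x.min(),x.max(),y.min(),y.max())
for r in range(y.min(),y.max(),6): print(r,x[y==r].min(),x[y==r].max(),d["img"][r,280])
E
```

```text
12.15 tool mm [19.2 -0.1 -4.5] F tool [-9.4  0.4  0.5] T tool [ 0.01 -1.92  0.03] 0.025420860186383017 54.03374969959259 [ 2.789  1.439 -0.012]
orange 245 319 268 366
268 256 308 [136  75  27]
274 252 312 [139  76  24]
280 251 314 [137  74  24]
286 249 316 [138  76  25]
292 247 317 [138  76  23]
298 246 319 [183 104  32]
304 245 319 [196 114  29]
310 245 319 [196 116  36]
316 245 319 [196 115  34]
322 245 319 [197 115  36]
328 246 319 [196 113  30]
334 246 319 [194 113  29]
340 246 319 [194 113  31]
346 246 319 [195 114  33]
352 246 319 [193 112  32]
358 246 318 [193 112  35]
364 247 317 [192 111  31]
```

Travel is now 19 mm (about 16°), and the near and far widths of the post's top face agree with that. Leveling again, then lifting gently.

servo_tool([
  [[2.0,-0.5,0,0.1,0],[2.0,-1.0,0,0.26,0],[2.0,-1.5,0,0.44,0],[2.0,-2.0,0,0.62,0],[2.0,-2.35,0,0.72,0]],
])

```text
t: 12.7
tool_pos: [0.6018, 0.079, 0.0803]
tool_rot: [-2.79, -1.437, -0.018]
contact_force: [4.2, 15.5, 3.5]
opening: 0.0254
grip_force: 54.9
```

servo_tool([
  [[2.0,0,0,0,0],[2.0,0.05,0,0,0],[2.0,0.05,0,0,0]],
])

```text
t: 13.0
tool_pos: [0.6017, 0.0789, 0.0801]
tool_rot: [-2.79, -1.438, -0.014]
contact_force: [1.2, 9.6, 2.6]
opening: 0.0251
grip_force: 54.8
```

```bash
python3 st.py
```

```text
13.0 tool mm [ 3.4  0.1 -1. ] F tool [ 8.5 -4.6 -2.6] T tool [1.02 1.62 0.04] 0.025094095911260186 54.7953325510025 [-2.79  -1.438 -0.014]
```

servo_tool([
  [[2.0,0,0,-0.2,0],[2.0,0,0,-0.4,0],[2.0,0,0,-0.6,0],[2.0,0,0,-0.7,0],[2.0,0,0,-0.7,0]],
])

```text
t: 13.5
tool_pos: [0.5991, 0.0761, 0.0831]
tool_rot: [-2.792, -1.439, -0.001]
contact_force: [4.6, 3.0, -12.4]
opening: 0.0256
grip_force: 52.2
```

```bash
python3 st.py
```

```text
13.5 tool mm [-0.4 -0.3 -4. ] F tool [ 5.1  2.  12.4] T tool [-0.49  1.31 -0.  ] 0.025567119656483426 52.15104818344116 [-2.792e+00 -1.439e+00 -1.000e-03]
```

The load line is still on the yellow side, and Fx is +5 N: arm sag drags the module toward yellow and into that catch. Correcting laterally toward centre while holding the height.

servo_tool([
  [[2.0,0.1,0,0,0],[2.0,0.2,0,0,0],[2.0,0.3,0,0,0],[2.0,0.3,0,0,0]],
])

```text
t: 13.9
tool_pos: [0.5996, 0.0768, 0.0829]
tool_rot: [2.791, 1.439, -0.008]
contact_force: [1.0, -6.2, -14.3]
opening: 0.0256
grip_force: 52.0
```

```bash
python3 st.py
python3 - <<'E'
from h import *
d=grab("wrist"); h=cv2.cvtColor(d["img"],cv2.COLOR_RGB2HSV)
o=cv2.inRange(h,(3,150,60),(16,255,255)); o[:,:200]=0;o[:,360:]=0;o[:120]=0
y,x=np.nonzero(o); print("orange",x.min(),x.max(),y.min(),y.max())
for r in range(y.min(),y.max(),8): print(r,x[y==r].min(),x[y==r].max(),d["img"][r,280])
E
```

```text
13.9 tool mm [ 0.5 -0.4 -3.8] F tool [-4.4  4.4 14.3] T tool [-0.75 -0.46 -0.18] 0.02556174663445146 52.02772378921509 [ 2.791  1.439 -0.008]
orange 245 320 252 362
252 263 307 [147  90  46]
260 253 312 [155  86  27]
268 251 314 [156  86  25]
276 250 315 [156  86  26]
284 248 316 [156  87  28]
292 247 318 [156  88  25]
300 245 319 [166  93  28]
308 245 319 [195 111  32]
316 245 319 [196 113  34]
324 245 319 [194 111  30]
332 246 319 [194 112  32]
340 246 318 [195 113  35]
348 246 318 [193 111  31]
356 247 318 [193 112  34]
```

```bash
cat > tilt.py <<'E'
from h import *
from scipy.optimize import least_squares
def tilt(r1,r2,d=None):
    d=d or grab("wrist"); M=np.linalg.inv(np.array(d["mount"]))
    def row(p):
        q=M@np.append(p,1); return d["fy"]*q[1]/q[2]+d["cy"]
    def f(v):
        t,s=v; c,n=np.cos(t),np.sin(t)
        P=lambda a,u: np.array([c*a+n*u,0,-(-n*a+c*u)])  # a along socket y, u up; t>0: top leans to +y (yellow up)
        return [row(P(.013,s))-r1,row(P(-.013,s))-r2]
    s=least_squares(f,[0,.014],x_scale=[.1,.01]); return np.degrees(s.x[0]),s.x[1]*1e3
def face():
    d=grab("wrist"); im=d["img"].astype(int)[:,270:295].mean(1)
    r=im[:,0]; h=cv2.cvtColor(d["img"],cv2.COLOR_RGB2HSV); o=cv2.inRange(h,(3,150,60),(16,255,255))[:,282]>0
    y=np.nonzero(o&(np.arange(420)>200))[0]; g=np.diff(r); y1=y.min()+8+np.argmax(g[y.min()+8:y.max()-20])+1
    return d,y1,y.max()+1
if __name__=="__main__":
    d,a,b=face(); print(a,b,tilt(a,b,d), "ref 16deg frame",tilt(297,367,d))
E
python3 tilt.py
python3 - <<'E'
from h import *
# coarse colour map around the yellow catch (scene), now
d=grab("scene")["img"][234:252,266:292]; import pickle
D=pickle.load(open("D.pkl","rb"))["scene"]["img"][234:252,266:292]
for A in (D,d):
    h=cv2.cvtColor(A,cv2.COLOR_RGB2HSV)
    print("\n".join("".join("%4d"%v if 18<hh<38 and s>110 else "   ." for hh,s,v in r) for r in h)); print()
E
```

```text
301 363 (np.float64(-1.9531129468861959), np.float64(12.815747200446326)) ref 16deg frame (np.float64(6.062790700005835), np.float64(15.491153513561448))
   .   .   .   .   .   .   .   .   .   .   .   .   .   .   .   .   .   .   .   .   .   .   .   .   .   .
   .   .   .   .   .   .   .   .   .   .   .   .   .   .   .   .   .   .   .   .   .   .   .   .   .   .
   .   .   .   .   .   .   .   .   .   .   .   .   .   .   .   .   .   .   .   .   .   .   .   .   .   .
   .   .   .   .   .   .   .   .   .   .   .   .   .   .   .   .   .   .   .   .   .   .   .   .   .   .
   .   .   .   .   .   .   .   .   .   .   .   .   .   .   .   .   .   .   .   .   .   .   .   .   .   .
   .   .   .   .   .   .   .   . 207 209 176   .   .   .   .   .   .   .   .   .   .   .   .   .   .   .
   .   .   .   .   .   .   . 196 228 230 226 197 176   .   .   .   .   .   .   .   .   .   .   .   .   .
   .   .   .   .   .   . 182 227 231 231 232 216 220 213 191   .   .   .   .   .   .   .   .   .   .   .
   .   .   .   .   .   . 221 232 232 232 225 225 230 231 227 157   .   .   .   .   .   .   .   .   .   .
 
[... 2134 characters left out ...]
 .   .   .   .   .   .   .   .   .   .   .   .   .   .   .   .   .   .
   .   .   .   .   .   .   .   .   .   .   .   .   .   .   .   .   .   .   .   .   .   .   .   .   .   .
   .   .   .   .   .   .   .   .   .   .   .   .   .   .   .   .   .   .   .   .   .   .   .   .   .   .
   .   .   .   .   .   .   .   .   .   .   .   .   .   .   .   .   .   .   .   .   .   .   .   .   .   .
   .   .   .   .   .   .   .   .   .   .   .   .   .   .   .   .   .   .   .   .   .   .   .   .   .   .
   .   .   .   .   .   .   .   .   .   .   .   .   .   .   .   .   .   .   .   .   .   .   .   .   .   .
   .   .   .   .   .   .   .   .   .   .   .   .   .   .   .   .   .   .   .   .   .   .   .   .   .   .
```

Run:
```python
from tilt import *
d,a,b=face(); M=np.linalg.inv(np.array(d["mount"])); print(M.round(4).tolist(), d["fy"],d["cy"])
def pr(p):
    q=M@np.append(p,1); return np.array([d["fx"]*q[0]/q[2]+d["cx"],d["fy"]*q[1]/q[2]+d["cy"]])
def fit(r1,r2,w1,w2):
    def f(v):
        t,s,x0=v; c,n=np.cos(t),np.sin(t)
        P=lambda a,y: pr([x0+c*a+n*s,y,-(-n*a+c*s)])
        A=[P(.013,-.013),P(.013,.013),P(-.013,-.013),P(-.013,.013)]
        return [A[0][1]-r1,A[2][1]-r2,abs(A[0][0]-A[1][0])-w1,abs(A[2][0]-A[3][0])-w2]
    s=least_squares(f,[0,.014,0],x_scale=[.1,.01,.01]); print(np.degrees(s.x[0]).round(1),(s.x[1:]*1e3).round(1),s.fun.round(1))
print("16deg frame"); fit(297,367,74.5,74)
print("now"); fit(a,b,75.5,72.5)
# subpixel-ish profile
im=d["img"][:,265:300].mean(1).astype(int); print(a,b,im[294:308].tolist(),im[356:370].tolist())
h=cv2.cvtColor(d["img"],cv2.COLOR_RGB2HSV); o=cv2.inRange(h,(3,150,60),(16,255,255))>0
for r in (302,306,310,352,356,359): x=np.nonzero(o[r,200:360])[0]+200; print(r,x.min(),x.max()+1)
# blue catch in wrist: extents and board black-chip rows
bm=cv2.inRange(h,(112,120,40),(126,255,255)); y,x=np.nonzero(bm[:, 230:330]); print("blue",len(y)and(y.min(),y.max(),x.min()+230,x.max()+230))
```

```text
[[-0.0005, 1.0, -0.0026, -0.0001], [-0.948, -0.0013, -0.3183, 0.0387], [-0.3183, 0.0023, 0.948, 0.1422], [0.0, 0.0, 0.0, 1.0]] 377.96079189763174 207.8116690178551
16deg frame
11.5 [10.9 -3.9] [-0.3  0.3  0.5 -0.8]
now
0.3 [10.3 -2.3] [-0.2  0.2  0.6 -0.9]
301 363 [[155, 87, 26], [155, 87, 26], [156, 87, 25], [156, 87, 26], [156, 87, 26], [158, 88, 27], [166, 93, 29], [176, 100, 29], [185, 106, 30], [191, 110, 32], [193, 111, 32], [193, 112, 32], [194, 112, 32], [195, 113, 32]] [[193, 111, 31], [193, 111, 31], [193, 111, 31], [192, 111, 31], [192, 110, 31], [192, 110, 31], [184, 105, 30], [156, 114, 87], [97, 171, 222], [57, 185, 241], [57, 185, 241], [57, 185, 241], [57, 185, 241], [57, 185, 241]]
302 245 320
306 245 321
310 245 320
352 246 319
356 246 319
359 248 318
blue 0
```

The fit shows the module is level now and was tilted about 11° at the peak. It sits about 2 mm toward yellow. Unloading a little, shifting toward blue, and lifting again.

servo_tool([
  [[2.0,0,0,0.3,0],[2.0,0.15,0,0.4,0],[2.0,0.3,0,0.4,0],[2.0,0.3,0,0.4,0]],
])

```text
t: 14.5
tool_pos: [0.6018, 0.0794, 0.0817]
tool_rot: [2.79, 1.44, -0.009]
contact_force: [-6.4, -6.1, 1.0]
opening: 0.0253
grip_force: 54.0
```

```bash
python3 st.py
```

```text
14.5 tool mm [ 3.9 -0.1 -2.6] F tool [-8.7 -1.7 -0.9] T tool [ 0.41 -1.8  -0.04] 0.02532917314575185 53.96311819553375 [ 2.79   1.44  -0.009]
```

servo_tool([
  [[2.0,0,0,-0.2,0],[2.0,0,0,-0.4,0],[2.0,0,0,-0.5,0],[2.0,0,0,-0.5,0]],
])

```text
t: 14.9
tool_pos: [0.6014, 0.0796, 0.0835]
tool_rot: [2.791, 1.439, -0.007]
contact_force: [1.2, -5.2, -13.5]
opening: 0.0251
grip_force: 51.9
```

```bash
python3 st.py; python3 tilt.py
```

```text
14.9 tool mm [ 3.8 -0.5 -4.4] F tool [-3.5  4.  13.5] T tool [-0.83 -1.1   0.01] 0.02512590861020436 51.90443694591522 [ 2.791  1.439 -0.007]
301 363 (np.float64(-1.9536429460495561), np.float64(12.816673581388281)) ref 16deg frame (np.float64(6.0619994524731915), np.float64(15.492121534918953))
```

The load line has now moved to the blue side, so centre lies between the two positions. Trying the middle.

servo_tool([
  [[2.0,0,0,0.3,0],[2.0,-0.15,0,0.5,0],[2.0,-0.17,0,0.5,0],[2.0,-0.17,0,0.4,0]],
])

```text
t: 15.35
tool_pos: [0.6015, 0.0791, 0.0821]
tool_rot: [2.792, 1.44, -0.002]
contact_force: [-2.6, -3.4, -4.9]
opening: 0.0256
grip_force: 53.2
```

servo_tool([
  [[2.0,0,0,-0.1,0],[2.0,0,0,-0.2,0],[2.0,0,0,-0.3,0],[2.0,0,0,-0.4,0],[2.0,0,0,-0.4,0]],
])

```text
t: 15.85
tool_pos: [0.6013, 0.0792, 0.0835]
tool_rot: [-2.793, -1.439, 0.001]
contact_force: [3.8, -3.4, -19.2]
opening: 0.0255
grip_force: 51.2
```

```bash
python3 st.py
python3 - <<'E'
from h import *
d=grab("wrist"); cv2.imwrite("pics/raw1.png",d["img"][:,:,::-1]); im=d["img"]
h=cv2.cvtColor(im,cv2.COLOR_RGB2HSV)
x=slice(275,290)
for y in range(100,306,3): print(y,im[y,x].mean(0).astype(int).tolist(),end=" ")
E
```

```text
15.85 tool mm [ 3.5 -0.4 -4.4] F tool [-0.5  5.  19.2] T tool [-1.08 -0.41  0.09] 0.025527366786808944 51.179346442222595 [-2.793e+00 -1.439e+00  1.000e-03]
100 [40, 114, 158] 103 [28, 45, 61] 106 [32, 29, 32] 109 [30, 30, 31] 112 [58, 96, 79] 115 [63, 104, 85] 118 [62, 104, 85] 121 [62, 104, 85] 124 [62, 104, 85] 127 [62, 103, 85] 130 [63, 104, 84] 133 [63, 103, 84] 136 [63, 104, 84] 139 [62, 104, 84] 142 [62, 103, 84] 145 [62, 103, 84] 148 [41, 79, 128] 151 [43, 86, 155] 154 [43, 87, 156] 157 [44, 87, 157] 160 [44, 87, 157] 163 [45, 87, 157] 166 [45, 87, 157] 169 [44, 88, 157] 172 [45, 89, 157] 175 [37, 80, 147] 178 [44, 88, 157] 181 [44, 88, 157] 184 [45, 88, 157] 187 [45, 88, 158] 190 [44, 88, 158] 193 [44, 88, 158] 196 [45, 88, 158] 199 [45, 89, 158] 202 [33, 72, 138] 205 [101, 100, 103] 208 [101, 101, 103] 211 [99, 100, 102] 214 [99, 101, 103] 217 [99, 100, 102] 220 [91, 92, 92] 223 [92, 92, 93] 226 [92, 92, 92] 229 [92, 93, 92] 232 [91, 93, 92] 235 [92, 93, 93] 238 [93, 93, 93] 241 [116, 117, 117] 244 [122, 123, 123] 247 [122, 124, 123] 250 [122, 123, 123] 253 [148, 91, 48] 256 [152, 85, 26] 259 [152, 85, 25] 262 [154, 85, 25] 265 [154, 85, 26] 268 [153, 85, 25] 271 [154, 85, 26] 274 [154, 85, 26] 277 [153, 85, 25] 280 [153, 85, 25] 283 [153, 84, 25] 286 [153, 85, 26] 289 [154, 84, 25] 292 [154, 85, 26] 295 [154, 85, 26] 298 [154, 85, 26] 301 [179, 101, 30] 304 [191, 110, 31]
```

Run:
```python
from h import *
im=cv2.imread("pics/raw1.png")[:,:,::-1]
d=grab("wrist"); o=ctrl.get_obs(); R=cv2.Rodrigues(o["tool_rot"])[0]
h=cv2.cvtColor(im,cv2.COLOR_RGB2HSV)
ey=np.array([np.cos(np.radians(54.8)),np.sin(np.radians(54.8)),0])
Y=lambda u,v,z:(onz(d,u,v,z)@ey)*1e3
print([ (c,[(y,int(im[y,c-2:c+3].mean())) for y in range(160,246,2)]) for c in (258,263,304,309)])
# board rear edge: green->black transition
for c in (250,283,320):
    g=im[90:125,c-2:c+3].mean(1).astype(int); print(c,[ (90+i,g[i].tolist()) for i in range(10,26,2)])
y75=Y(283,110.5,.012)
for z in(.030,.032,.035): print("nose tip y rel centre",z, Y(283,203,z)-y75+75, "tab end",Y(283,148.5,z)-y75+75,"crease",Y(283,175,z)-y75+75)
```

```text
[(258, [(160, 149), (162, 75), (164, 63), (166, 101), (168, 75), (170, 86), (172, 92), (174, 92), (176, 94), (178, 91), (180, 88), (182, 80), (184, 88), (186, 102), (188, 101), (190, 96), (192, 78), (194, 78), (196, 96), (198, 102), (200, 101), (202, 101), (204, 101), (206, 101), (208, 101), (210, 102), (212, 100), (214, 100), (216, 101), (218, 101), (220, 92), (222, 92), (224, 92), (226, 92), (228, 92), (230, 93), (232, 93), (234, 93), (236, 92), (238, 92), (240, 101), (242, 122), (244, 123)]), (263, [(160, 93), (162, 93), (164, 93), (166, 93), (168, 93), (170, 92), (172, 94), (174, 93), (176, 87), (178, 96), (180, 96), (182, 97), (184, 96), (186, 96), (188, 96), (190, 96), (192, 97), (194, 97), (196, 97), (198, 96), (200, 98), (202, 82), (204, 97), (206, 101), (208, 101), (210, 101), (212, 100), (214, 101), (216, 100), (218, 101), (220, 91), (222, 92), (224, 92), (226, 92), (228, 91), (230, 92), (232, 92), (234, 93), (236, 92), (238, 92), (240, 101), (242, 122), (244, 122)]), (304, [(160, 84), (162, 68), (164, 61), (166, 73), (168, 76), (170, 75), (172, 85), (174, 94), (176, 96), (
[... 1009 characters left out ...]
32, 31, 33]), (112, [57, 94, 78]), (114, [63, 103, 85])]
283 [(100, [41, 115, 158]), (102, [35, 88, 123]), (104, [30, 29, 29]), (106, [32, 30, 32]), (108, [33, 33, 33]), (110, [31, 31, 31]), (112, [59, 96, 79]), (114, [62, 104, 85])]
320 [(100, [43, 117, 160]), (102, [36, 89, 124]), (104, [28, 27, 28]), (106, [30, 29, 31]), (108, [30, 30, 30]), (110, [31, 31, 31]), (112, [58, 95, 79]), (114, [63, 104, 86])]
nose tip y rel centre 0.03 32.37398192828357 tab end 59.09087197593561 crease 46.41464138329866
nose tip y rel centre 0.032 33.01858144939496 tab end 59.43184551652678 crease 46.89967484014977
nose tip y rel centre 0.035 33.98548073106201 tab end 59.94330582741355 crease 47.62722502542641
```

Run:
```python
from h import *
d=grab("wrist"); o=ctrl.get_obs()
ey=np.array([np.cos(np.radians(54.8)),np.sin(np.radians(54.8)),0]); c0=np.array([.5996,.0772,0])
Y=lambda v,z:round(float((onz(d,283,v,z)-c0)@ey*1e3),1)
print("board edge",Y(111,.012),"stop top in/out",Y(191,.019),Y(184,.019),"ledge edge@lift4",Y(195,.026),Y(195,.024),"ledge/body",Y(219.5,.026),Y(219.5,.024),"bodytop edge",Y(240,.056),"post/body",Y(252,.056),"posttop",Y(300.5,.097),Y(363,.097))
print("nose",[Y(203,z) for z in(.024,.027,.030,.035)],"nose w px")
h=cv2.cvtColor(d["img"],cv2.COLOR_RGB2HSV)
m=cv2.inRange(h,(105,120,90),(113,255,200)); 
for y in (150,160,170,174,178,190,200): 
    x=np.nonzero(m[y,255:312])[0]+255; print(y,x.min(),x.max()+1,"depth z:",round(.02*d["fx"]/(x.max()+1-x.min()),4))
```

```text
board edge 70.3 stop top in/out 30.8 34.6 ledge edge@lift4 30.8 30.2 ledge/body 17.8 17.1 bodytop edge 19.5 post/body 13.9 posttop 15.6 -9.8
nose [26.0, 26.9, 27.9, 29.5] nose w px
150 261 302 depth z: 0.1844
160 261 302 depth z: 0.1844
170 260 302 depth z: 0.18
174 261 301 depth z: 0.189
178 261 301 depth z: 0.189
190 261 302 depth z: 0.1844
200 261 302 depth z: 0.1844
```

Measured against the board, the module is centred. The blue nose tip is only at y≈28–29.5 mm with the ledge edge at 30.5, so the blue catch still overhangs slightly. I'll set it down and rock the blue side again, further, tracking the nose numerically.

servo_tool([
  [[2.0,-0.1,0,0.3,0],[2.0,-0.3,0,0.7,0],[2.0,-0.6,0,0.65,0],[2.0,-0.9,0,0.55,0],[2.0,-1.2,0,0.45,0]],
])

```text
t: 16.5
tool_pos: [0.5967, 0.0721, 0.0824]
tool_rot: [-2.79, -1.437, -0.013]
contact_force: [4.8, 9.8, -8.6]
opening: 0.0252
grip_force: 52.4
```

```bash
cat > n.py <<'E'
from h import *
import subprocess
d=grab("wrist"); im=d["img"].astype(int); c0=np.array([.5996,.0772,0])
ey=np.array([np.cos(np.radians(54.8)),np.sin(np.radians(54.8)),0])
Y=lambda v,z:round(float((onz(d,283,v,z)-c0)@ey*1e3),1)
col=im[:,277:289].mean(1); b=(col[:,2]>col[:,1]*1.5)&(col[:,2]<200)&(col[:,2]>90)
r=np.nonzero(b)[0]; r=r[(r>60)&(r<260)]; r=r[r>=0]
# largest run
g=np.split(r,np.nonzero(np.diff(r)>2)[0]+1); r=max(g,key=len)
sh=im[:,304:311].mean((1,2)).round().astype(int); e=r.max()+1
cr=r[0]+6+np.argmin(col[r[0]+6:r[-1]-6,2])
print("blue rows",r.min(),cr,e,"nose y@z.030/.033",Y(e,.030),Y(e,.033),"crease",Y(cr,.03),"tab",Y(r.min(),.025))
print("side",e-20,sh[e-20:e+50].tolist())
post=[i for i in range(e,400) if col[i,0]>col[i,2]*3]; print("post rows",post[0],post[-1]+1); t=col[post[0]:post[-1],0]; k=post[0]+6+np.argmax(np.diff(t[6:-15]))+1; print("top edge",k)
M=np.linalg.inv(np.array(d["mount"]))
E
python3 st.py; python3 n.py
```

```text
16.5 tool mm [-5.  -0.  -3.3] F tool [10.7 -1.8  8.7] T tool [ 0.47  2.13 -0.01] 0.02518039867951739 52.438042759895325 [-2.79  -1.437 -0.013]
blue rows 132 160 189 nose y@z.030/.033 27.3 28.1 crease 41.4 tab 53.7
side 169 [85, 97, 103, 103, 102, 101, 101, 94, 82, 82, 83, 84, 83, 80, 78, 79, 79, 79, 89, 98, 100, 100, 101, 100, 101, 100, 101, 100, 100, 101, 101, 100, 101, 101, 101, 100, 101, 100, 100, 100, 100, 101, 97, 96, 96, 96, 95, 96, 95, 96, 95, 96, 96, 96, 97, 96, 96, 97, 97, 97, 97, 97, 97, 97, 97, 97, 99, 114, 121, 121]
post rows 249 362
top edge 302
```

servo_tool([
  [[2.0,-0.2,0,-0.06,0],[2.0,-0.4,0,-0.13,0],[2.0,-0.6,0,-0.19,0],[2.0,-0.8,0,-0.25,0],[2.0,-0.8,0,-0.25,0]],
])

```text
t: 17.05
tool_pos: [0.5921, 0.0656, 0.0851]
tool_rot: [-2.791, -1.437, -0.013]
contact_force: [2.9, 7.5, -5.8]
opening: 0.0253
grip_force: 52.2
```

```bash
python3 st.py; python3 n.py
```

```text
17.05 tool mm [-12.9   0.   -6.1] F tool [ 7.7 -2.   5.8] T tool [ 0.55  1.64 -0.04] 0.025318720884089894 52.24226474761963 [-2.791 -1.437 -0.013]
blue rows 114 142 171 nose y@z.030/.033 27.5 28.1 crease 41.4 tab 53.8
side 151 [83, 84, 100, 105, 104, 103, 102, 102, 95, 83, 83, 84, 84, 85, 84, 84, 83, 83, 83, 83, 83, 83, 83, 83, 91, 99, 99, 99, 99, 99, 98, 99, 99, 99, 98, 99, 99, 98, 99, 99, 98, 98, 99, 98, 99, 99, 98, 99, 116, 109, 101, 101, 101, 101, 100, 100, 101, 101, 101, 101, 100, 101, 100, 100, 101, 101, 101, 101, 102, 102]
post rows 242 359
top edge 304
```

The blue nose is past the ledge here (tip row 171 against ledge edge row 175) and it doesn't move, so the catch flips only as far as the tilted edge pushes it. I'll grip firmly and push the flange edge outward to open the blue catch fully.

servo_tool([
  [[2.0,-0.05,0,-0.05,0],[2.0,0.2,0,-0.1,0],[2.0,0.5,0,-0.1,0],[2.0,0.8,0,-0.1,0],[2.0,0.8,0,-0.1,0]],
], newtons=110)

```text
t: 17.6
tool_pos: [0.5934, 0.0674, 0.0846]
tool_rot: [2.789, 1.44, -0.011]
contact_force: [-7.6, -6.7, -0.1]
opening: 0.0246
grip_force: 109.6
```

```bash
python3 st.py; python3 n.py
```

```text
17.6 tool mm [-10.8   0.1  -5.4] F tool [-9.8 -2.3  0.2] T tool [ 0.37 -2.   -0.05] 0.024609211668619412 109.56579208374023 [ 2.789  1.44  -0.011]
blue rows 117 145 175 nose y@z.030/.033 27.2 27.9 crease 41.6 tab 53.9
side 155 [84, 100, 105, 104, 103, 102, 102, 95, 83, 82, 85, 85, 85, 85, 84, 83, 82, 83, 84, 84, 84, 88, 99, 101, 101, 100, 100, 100, 100, 100, 101, 100, 100, 100, 100, 101, 100, 100, 101, 100, 100, 100, 100, 101, 100, 105, 103, 102, 102, 102, 102, 101, 102, 101, 101, 102, 101, 102, 101, 101, 101, 102, 102, 102, 102, 102, 102, 102, 102, 102]
post rows 242 359
top edge 304
```

servo_tool([
  [[2.0,0.2,0,-0.05,0],[2.0,0.4,0,-0.1,0],[2.0,0.6,0,-0.15,0],[2.0,0.6,0,-0.15,0]],
])

```text
t: 18.05
tool_pos: [0.5961, 0.0711, 0.0856]
tool_rot: [2.789, 1.438, -0.015]
contact_force: [-8.9, -9.0, 1.0]
opening: 0.0242
grip_force: 109.5
```

```bash
python3 st.py; python3 n.py
```

```text
18.05 tool mm [-6.3  0.2 -6.5] F tool [-12.5  -2.   -0.9] T tool [ 0.32 -2.62 -0.03] 0.02419261499619768 109.5187246799469 [ 2.789  1.438 -0.015]
blue rows 122 146 176 nose y@z.030/.033 30.8 31.6 crease 45.3 tab 55.9
side 156 [90, 89, 89, 88, 85, 82, 83, 83, 96, 103, 103, 103, 102, 102, 90, 83, 83, 83, 83, 84, 85, 99, 101, 100, 100, 100, 99, 100, 100, 100, 100, 99, 100, 100, 100, 100, 100, 100, 100, 100, 100, 100, 99, 100, 101, 101, 102, 101, 101, 101, 101, 101, 101, 100, 101, 101, 101, 101, 101, 101, 101, 101, 101, 101, 102, 102, 102, 101, 102, 101]
post rows 242 359
top edge 304
```

Blue's nose moved out from 27.5 to about 31 mm. One more small push, then lower.

servo_tool([
  [[2.0,0.15,0,-0.05,0],[2.0,0.3,0,-0.05,0],[2.0,0.3,0,-0.05,0]],
])

```text
t: 18.4
tool_pos: [0.5984, 0.0744, 0.0862]
tool_rot: [2.79, 1.439, -0.011]
contact_force: [-6.7, -8.2, -1.1]
opening: 0.0247
grip_force: 109.3
```

```bash
python3 st.py; python3 n.py
```

```text
18.4 tool mm [-2.2  0.1 -7.1] F tool [-10.5  -0.7   1.2] T tool [ 0.26 -2.02 -0.05] 0.024681444953684448 109.30360794067383 [ 2.79   1.439 -0.011]
blue rows 130 168 176 nose y@z.030/.033 34.9 35.6 crease 38.8 tab 56.2
side 156 [81, 81, 81, 85, 89, 90, 92, 94, 93, 91, 90, 88, 84, 80, 81, 81, 82, 83, 82, 83, 86, 98, 100, 99, 99, 99, 100, 99, 99, 99, 99, 99, 99, 99, 99, 99, 99, 99, 99, 99, 99, 99, 99, 99, 100, 101, 101, 101, 101, 100, 101, 100, 100, 100, 100, 100, 100, 100, 100, 100, 101, 101, 101, 101, 101, 100, 101, 101, 101, 101]
post rows 242 359
top edge 304
```

servo_tool([
  [[2.0,-0.25,0,0.2,0],[2.0,-0.25,0,0.4,0],[2.0,-0.2,0,0.6,0],[2.0,0,0,0.85,0],[2.0,0.2,0,0.95,0]],
])

```text
t: 18.95
tool_pos: [0.5998, 0.0757, 0.0826]
tool_rot: [2.789, 1.439, -0.017]
contact_force: [-30.6, -16.3, 38.6]
opening: 0.0247
grip_force: 114.5
```

```bash
python3 st.py; python3 n.py
```

```text
18.95 tool mm [-0.3  0.5 -3.5] F tool [-31.4 -15.6 -38.2] T tool [ 3.11 -5.11  0.18] 0.02466310378834648 114.53043222427368 [ 2.789  1.439 -0.017]
blue rows 134 173 181 nose y@z.030/.033 35.0 35.9 crease 38.9 tab 56.5
side 161 [83, 82, 83, 88, 91, 91, 93, 93, 92, 93, 89, 83, 83, 82, 83, 83, 84, 97, 101, 101, 100, 100, 99, 100, 100, 100, 100, 100, 100, 100, 100, 100, 100, 100, 100, 100, 99, 100, 100, 100, 100, 101, 101, 101, 101, 101, 101, 100, 100, 100, 100, 100, 101, 101, 101, 101, 101, 100, 101, 101, 101, 102, 101, 101, 102, 101, 101, 101, 102, 108]
post rows 243 359
top edge 304
```

Blue is now fully open with its nose at 35 mm. The flange seems to be sitting on the blue stop, so I'll ease off and shift back.

servo_tool([
  [[2.0,-0.1,0,-0.4,0],[2.0,-0.4,0,-0.6,0],[2.0,-0.7,0,-0.6,0],[2.0,-0.7,0,-0.4,0],[2.0,-0.6,0,-0.2,0]],
])

```text
t: 19.5
tool_pos: [0.5983, 0.0738, 0.0825]
tool_rot: [2.792, 1.44, -0.002]
contact_force: [-14.1, -1.1, 25.2]
opening: 0.0245
grip_force: 112.7
```

```bash
python3 st.py
cat > m.py <<'E'
# socket-frame y of module ledge edge / body corner and tilt from wrist view
from h import *
from scipy.optimize import least_squares
d=grab("wrist"); im=d["img"].astype(int); M=np.linalg.inv(np.array(d["mount"]))
s=im[:,304:311].mean((1,2)); col=im[:,270:295].mean(1)
p=[i for i in range(210,415) if col[i,0]>col[i,2]*3]; a,b=p[0],p[-1]+1
k=a+6+np.argmax(np.diff(col[a+6:b-15,0]))+1
bt=a-25+np.argmax(np.diff(s[a-25:a-2]))+1
def row(x,u):
    q=M@np.array([x,0,-u,1]); return d["fy"]*q[1]/q[2]+d["cy"]
def f(v):
    t,x0,u0=v; c,n=np.cos(t),np.sin(t); P=lambda y,z:row(x0+c*y+n*(z-70e-3),u0-n*y+c*(z-70e-3))
    return [P(.013,.081)-k,P(-.013,.081)-b,P(.013,.040)-a,P(.018,.040)-bt]
r=least_squares(f,[0,0,0],x_scale=[.1,.01,.01]); t,x0,u0=r.x
o=ctrl.get_obs(); ey=np.array([np.cos(np.radians(54.8)),np.sin(np.radians(54.8)),0])
yc=((o["tool_pos"]-np.array([.5996,.0772,0]))@ey+x0)*1e3; zc=(o["tool_pos"][2]+u0)*1e3
c,n=np.cos(t),np.sin(t); Q=lambda y,z:(round(yc+(c*y+n*(z-70)),1),round(zc+(-n*y+c*(z-70)),1))
print("rows",bt,a,k,b,"tilt(+yellow up)",np.degrees(t).round(1),"offset in pads",(x0*1e3).round(1),(u0*1e3).round(1),"res",r.fun.round(1))
print("socket y,z: blue bottom",Q(30,0),"blue ledge",Q(30,10),"yellow bottom",Q(-30,0),"yellow ledge",Q(-30,10))
E
python3 m.py
```

```text
19.5 tool mm [-2.7  0.3 -3.4] F tool [ -9.1 -10.8 -25.2] T tool [ 2.23 -2.31  0.06] 0.024547469129084513 112.6923394203186 [ 2.792e+00  1.440e+00 -2.000e-03]
rows 231 243 303 359 tilt(+yellow up) -6.5 offset in pads -1.4 -1.6 res [-0.1  0.1 -1.   1. ]
socket y,z: blue bottom (np.float64(32.7), np.float64(14.8)) blue ledge (np.float64(31.6), np.float64(24.7)) yellow bottom (np.float64(-26.9), np.float64(8.0)) yellow ledge (np.float64(-28.0), np.float64(17.9))
```

The fit says the blue edge rests on the blue stop (tilt -6.5°, about 3 mm toward blue). Shifting toward yellow while lifted, then lowering.

servo_tool([
  [[2.0,-0.2,0,-0.6,0],[2.0,-0.5,0,-0.6,0],[2.0,-0.6,0,-0.5,0],[2.0,-0.6,0,-0.2,0],[2.0,-0.5,0,0,0]],
])

```text
t: 20.05
tool_pos: [0.5952, 0.0693, 0.0824]
tool_rot: [2.792, 1.44, -0.003]
contact_force: [-14.6, 0.7, 25.7]
opening: 0.0244
grip_force: 113.2
```

```bash
python3 st.py; python3 m.py
```

```text
20.05 tool mm [-8.2  0.4 -3.3] F tool [ -7.9 -12.3 -25.7] T tool [ 2.36 -2.15  0.03] 0.02443620905945564 113.15434455871582 [ 2.792  1.44  -0.003]
rows 231 243 303 359 tilt(+yellow up) -6.5 offset in pads -1.4 -1.6 res [-0.1  0.1 -1.   1. ]
socket y,z: blue bottom (np.float64(27.3), np.float64(14.7)) blue ledge (np.float64(26.2), np.float64(24.6)) yellow bottom (np.float64(-32.3), np.float64(7.9)) yellow ledge (np.float64(-33.4), np.float64(17.8))
```

The module is back between the stops but still tilted in the firm grip. I'll open the fingers a hair so it drops level in its bay, then recentre and regrip lightly.

servo_tool([
  [[3.2,0,0,-0.1,0],[3.2,0,0,-0.1,0],[3.2,0,0,-0.1,0],[3.2,0.4,0,-0.1,0],[3.2,0.8,0,-0.1,0]],
])

```text
t: 20.6
tool_pos: [0.5995, 0.0762, 0.0795]
tool_rot: [-2.793, -1.439, 0.0]
contact_force: [-0.8, -0.1, -0.5]
opening: 0.032
grip_force: 0.0
```

```bash
python3 st.py; python3 m.py; python3 n.py
```

```text
20.6 tool mm [-0.  -0.1 -0.4] F tool [-0.5 -0.6  0.5] T tool [-0.01  0.    0.08] 0.03198724840575637 0.0 [-2.793 -1.439  0.   ]
rows 235 247 295 357 tilt(+yellow up) 0.2 offset in pads -1.2 -2.5 res [-0.1  0.1 -0.8  0.8]
socket y,z: blue bottom (np.float64(28.3), np.float64(6.9)) blue ledge (np.float64(28.4), np.float64(16.9)) yellow bottom (np.float64(-31.7), np.float64(7.2)) yellow ledge (np.float64(-31.6), np.float64(17.2))
blue rows 138 178 186 nose y@z.030/.033 34.8 35.6 crease 38.6 tab 56.5
side 166 [82, 83, 84, 84, 85, 85, 86, 85, 85, 85, 85, 83, 82, 83, 82, 95, 103, 104, 103, 103, 103, 95, 76, 76, 83, 98, 103, 103, 103, 103, 104, 103, 104, 103, 103, 103, 103, 104, 103, 103, 103, 104, 104, 104, 103, 103, 103, 103, 99, 96, 95, 95, 95, 95, 95, 95, 95, 95, 95, 95, 95, 96, 96, 96, 96, 96, 96, 96, 96, 96]
post rows 249 359
top edge 296
```

Level and seated, and blue stays wide open. Regripping lightly and rocking the yellow side up.

servo_tool([
  [[2.0,-0.1,0,0,0],[2.0,-0.1,0,0,0],[2.0,-0.1,0,0,0],[2.0,0.1,0,0.03,0],[2.0,0.3,0,0.03,0]],
], newtons=30)

```text
t: 21.2
tool_pos: [0.6001, 0.0769, 0.08]
tool_rot: [2.79, 1.44, -0.009]
contact_force: [-8.2, -7.6, 10.2]
opening: 0.0257
grip_force: 33.4
```

servo_tool([
  [[2.0,0.3,0,-0.06,0],[2.0,0.6,0,-0.16,0],[2.0,0.9,0,-0.27,0],[2.0,1.2,0,-0.36,0],[2.0,1.4,0,-0.42,0]],
])

```text
t: 21.7
tool_pos: [0.6081, 0.0884, 0.0835]
tool_rot: [2.791, 1.439, -0.008]
contact_force: [-2.9, -5.5, 3.8]
opening: 0.0253
grip_force: 33.3
```

```bash
python3 st.py; python3 m.py
```

```text
21.7 tool mm [14.9 -0.1 -4.5] F tool [-6.2  0.8 -3.8] T tool [ 0.08 -1.4  -0.06] 0.025303813979307935 33.29062342643738 [ 2.791  1.439 -0.008]
rows 249 262 292 362 tilt(+yellow up) 11.4 offset in pads -2.7 -1.3 res [-0.1  0.1 -1.2  1.1]
socket y,z: blue bottom (np.float64(27.1), np.float64(7.7)) blue ledge (np.float64(29.1), np.float64(17.5)) yellow bottom (np.float64(-31.7), np.float64(19.6)) yellow ledge (np.float64(-29.7), np.float64(29.4))
```

servo_tool([
  [[2.0,0.05,0,-0.05,0],[2.0,0.05,0,-0.1,0],[2.0,-0.2,0,-0.1,0],[2.0,-0.5,0,-0.1,0],[2.0,-0.8,0,-0.1,0]],
], newtons=110)

```text
t: 22.25
tool_pos: [0.6064, 0.0862, 0.0853]
tool_rot: [-2.79, -1.436, -0.014]
contact_force: [6.1, 11.0, -1.6]
opening: 0.0246
grip_force: 108.2
```

servo_tool([
  [[2.0,-0.2,0,-0.05,0],[2.0,-0.4,0,-0.1,0],[2.0,-0.6,0,-0.15,0],[2.0,-0.6,0,-0.15,0]],
])

```text
t: 22.65
tool_pos: [0.6033, 0.0817, 0.0881]
tool_rot: [-2.79, -1.437, -0.014]
contact_force: [3.4, 9.0, 0.1]
opening: 0.0247
grip_force: 108.4
```

```bash
python3 st.py; python3 m.py; python3 y.py
```

```text
22.65 tool mm [ 6.7 -0.1 -8.9] F tool [ 9.3 -2.5  0. ] T tool [0.46 2.02 0.02] 0.024684376764542274 108.44815492630005 [-2.79  -1.437 -0.014]
rows 249 261 292 361 tilt(+yellow up) 10.9 offset in pads -3.4 -2.6 res [-0.1  0.1 -0.7  0.7]
socket y,z: blue bottom (np.float64(18.7), np.float64(11.1)) blue ledge (np.float64(20.6), np.float64(20.9)) yellow bottom (np.float64(-40.2), np.float64(22.4)) yellow ledge (np.float64(-38.3), np.float64(32.2))
7 272.0 243.0 271 273 242 244
```

The yellow edge has been driven out to about 37 mm, so the yellow catch is wide open too. Recentring, lowering, and letting the module settle level.

servo_tool([
  [[2.0,0.3,0,0,0],[2.0,0.6,0,0,0],[2.0,0.75,0,0.1,0],[2.0,0.75,0,0.25,0],[2.0,0.75,0,0.35,0]],
])

```text
t: 23.25
tool_pos: [0.6054, 0.0847, 0.0834]
tool_rot: [-2.792, -1.439, 0.001]
contact_force: [-4.2, 0.6, 7.9]
opening: 0.0245
grip_force: 109.6
```

```bash
python3 st.py; python3 m.py
```

```text
23.25 tool mm [10.3 -0.2 -4.3] F tool [-2.  -3.8 -7.9] T tool [ 0.85 -0.31 -0.01] 0.02446990582281866 109.58879470825195 [-2.792e+00 -1.439e+00  1.000e-03]
rows 249 262 292 361 tilt(+yellow up) 11.2 offset in pads -3.5 -2.7 res [-0.1  0.1 -1.2  1.2]
socket y,z: blue bottom (np.float64(21.7), np.float64(6.2)) blue ledge (np.float64(23.7), np.float64(16.0)) yellow bottom (np.float64(-37.1), np.float64(17.9)) yellow ledge (np.float64(-35.2), np.float64(27.7))
```

servo_tool([
  [[2.0,0.2,0,-0.1,0],[2.0,0.4,0,-0.1,0],[2.0,0.6,0,-0.1,0],[2.0,0.6,0,-0.05,0]],
])

```text
t: 23.7
tool_pos: [0.6083, 0.0885, 0.0836]
tool_rot: [2.791, 1.439, -0.006]
contact_force: [-6.2, -5.0, 7.4]
opening: 0.0247
grip_force: 109.1
```

```bash
python3 st.py; python3 m.py
```

```text
23.7 tool mm [15.   0.  -4.6] F tool [-7.7 -2.1 -7.3] T tool [ 0.56 -1.54  0.05] 0.024672635033451663 109.14057970046997 [ 2.791  1.439 -0.006]
rows 249 262 292 361 tilt(+yellow up) 11.2 offset in pads -3.5 -2.7 res [-0.1  0.1 -1.2  1.2]
socket y,z: blue bottom (np.float64(26.5), np.float64(6.4)) blue ledge (np.float64(28.5), np.float64(16.2)) yellow bottom (np.float64(-32.3), np.float64(18.0)) yellow ledge (np.float64(-30.4), np.float64(27.9))
```

servo_tool([
  [[3.2,0,0,0,0],[3.2,0,0,0,0],[3.2,-0.5,0,0.1,0],[3.2,-1.0,0,0.3,0],[3.2,-1.75,0,0.45,0]],
])

```text
t: 24.25
tool_pos: [0.5986, 0.0751, 0.0784]
tool_rot: [-2.792, -1.44, -0.0]
contact_force: [1.1, 0.7, -0.2]
opening: 0.0323
grip_force: 0.0
```

```bash
python3 st.py; python3 m.py; python3 n.py|head -1
```

```text
24.25 tool mm [-1.5 -0.2  0.7] F tool [1.2 0.4 0.2] T tool [ 0.02 -0.06 -0.01] 0.03228408912702012 0.0 [-2.792 -1.44  -0.   ]
rows 238 251 299 361 tilt(+yellow up) 0.6 offset in pads -2.4 -1.9 res [-0.1  0.2 -1.4  1.3]
socket y,z: blue bottom (np.float64(23.2), np.float64(5.7)) blue ledge (np.float64(23.3), np.float64(15.7)) yellow bottom (np.float64(-36.8), np.float64(6.3)) yellow ledge (np.float64(-36.7), np.float64(16.3))
blue rows 132 171 179 nose y@z.030/.033 35.1 35.9 crease 38.9 tab 56.0
```

servo_tool([
  [[3.2,0,0,0,0],[3.2,0,0,0,0]],
])

```text
t: 24.55
tool_pos: [0.5989, 0.0753, 0.0788]
tool_rot: [2.792, 1.439, 0.001]
contact_force: [0.3, -0.4, 0.3]
opening: 0.0318
grip_force: 0.0
```

```bash
python3 st.py; python3 m.py; python3 n.py|head -1
```

```text
24.55 tool mm [-1.1 -0.   0.3] F tool [-0.2  0.5 -0.3] T tool [-0.02  0.07 -0.04] 0.031785633822987124 0.0 [2.792e+00 1.439e+00 1.000e-03]
rows 237 250 299 361 tilt(+yellow up) 0.1 offset in pads -1.9 -1.2 res [-0.1  0.2 -1.3  1.3]
socket y,z: blue bottom (np.float64(26.2), np.float64(7.6)) blue ledge (np.float64(26.2), np.float64(17.6)) yellow bottom (np.float64(-33.8), np.float64(7.7)) yellow ledge (np.float64(-33.8), np.float64(17.7))
blue rows 135 175 183 nose y@z.030/.033 34.8 35.6 crease 38.6 tab 56.4
```

Level and flat on the floor. Gripping firmly and lifting gently while checking the force.

servo_tool([
  [[2.0,0,0,0,0],[2.0,0,0,0,0],[2.0,0,0,0,0],[2.0,0,0,0,0],[2.0,0,0,-0.2,0]],
], newtons=60)

```text
t: 25.15
tool_pos: [0.5984, 0.0754, 0.0799]
tool_rot: [-2.792, -1.439, 0.001]
contact_force: [1.2, 0.5, -3.7]
opening: 0.0252
grip_force: 59.0
```

servo_tool([
  [[2.0,0.05,0,-0.15,0],[2.0,0.1,0,-0.3,0],[2.0,0.1,0,-0.45,0],[2.0,0.1,0,-0.6,0],[2.0,0.1,0,-0.6,0]],
])

```text
t: 25.65
tool_pos: [0.5995, 0.0761, 0.0869]
tool_rot: [2.792, 1.439, 0.0]
contact_force: [0.3, 0.7, -2.9]
opening: 0.0254
grip_force: 59.0
```

```bash
python3 st.py; python3 m.py
```

```text
25.65 tool mm [-0.2 -0.  -7.8] F tool [ 0.8 -0.2  2.9] T tool [ 0.06  0.08 -0.01] 0.025404052333174464 59.03358042240143 [2.792 1.439 0.   ]
rows 238 250 299 361 tilt(+yellow up) 0.3 offset in pads -2.2 -1.7 res [-0.1  0.1 -0.8  0.8]
socket y,z: blue bottom (np.float64(26.4), np.float64(15.0)) blue ledge (np.float64(26.5), np.float64(25.0)) yellow bottom (np.float64(-33.6), np.float64(15.3)) yellow ledge (np.float64(-33.5), np.float64(25.3))
```

The load is only the module's weight (2.9 N), so it's free. Raising it clear.

servo_tool([
  [[2.0,0,0,-0.8,0],[2.0,0,0,-1.8,0],[2.0,0,0,-2.8,0],[2.0,0,0,-3.5,0],[2.0,0,0,-3.7,0]],
])

```text
t: 26.2
tool_pos: [0.6004, 0.0762, 0.1258]
tool_rot: [2.791, 1.439, 0.004]
contact_force: [-0.5, 0.7, -3.3]
opening: 0.0254
grip_force: 59.1
```

servo_tool([
  [[2.0,0,0,0,0],[2.0,0,0,0,0],[2.0,0,0,0,0]],
])

```text
t: 26.5
tool_pos: [0.599, 0.0761, 0.123]
tool_rot: [-2.792, -1.439, 0.002]
contact_force: [0.5, 0.1, -3.2]
opening: 0.0254
grip_force: 59.1
```

```bash
python3 st.py; python3 m.py; python3 n.py|head -1
python3 - <<'E'
from h import *
import pickle
D=pickle.load(open("D.pkl","rb"))
d=grab("scene")
for n,b in(("spool",(322,260,356,296)),("cup",(205,242,240,285)),("driver",(240,282,292,340))):
    a=d["img"][b[1]:b[3],b[0]:b[2]].astype(int); c=D["scene"]["img"][b[1]:b[3],b[0]:b[2]].astype(int); print(n,np.abs(a-c).mean().round(1),(np.abs(a-c).max(2)>60).mean().round(3))
E
```

```text
26.5 tool mm [ -0.5  -0.5 -43.9] F tool [0.4 0.4 3.2] T tool [ 0.01 -0.03 -0.  ] 0.025438698467490684 59.09687876701355 [-2.792e+00 -1.439e+00  2.000e-03]
rows 237 250 299 361 tilt(+yellow up) 0.1 offset in pads -1.8 -1.2 res [-0.1  0.2 -1.3  1.3]
socket y,z: blue bottom (np.float64(26.8), np.float64(51.7)) blue ledge (np.float64(26.8), np.float64(61.7)) yellow bottom (np.float64(-33.2), np.float64(51.8)) yellow ledge (np.float64(-33.2), np.float64(61.8))
blue rows 126 156 164 nose y@z.030/.033 35.0 35.6 crease 39.7 tab 56.1
spool 3.7 0.0
cup 4.3 0.0
driver 6.2 0.02
```

```bash
python3 -c "
from station import ctrl
print(ctrl.finish_job())"
```

```text
the job is handed in; nothing more can be done
None
```

The module is out and the job is handed in at 26.5 s: it hangs upright in the grip about 2 cm above the open catches, with the spool, cup and screwdriver unmoved. Blue was rocked open first, then yellow, but each needed a second rock plus an outward push from the flange, after a few partial straight lifts (under 20 N) snagged. I also opened the fingers briefly twice so the module could settle level in its bay.

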